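Weigh the vial hemmed in by bottles

TASK

Fetch the blue-capped vial from between the three bottles on the green mat: first set all three bottles aside, standing on the round cork mat, then stand the vial in the middle of the balance's steel pan, and then put every bottle back on the very ring of the green mat where it stood at the start. Set things down gently (do not let them drop), tip nothing over, and leave the flask, the white-capped vial and the timer alone.

Things in the scene. Friction and masses are not known exactly. Their poses are not given: they have to be found in the camera images.
- pink_bottle: closed reagent bottle, clear with pink contents and a pink cap; body 48 mm in diameter up to a shoulder at 68 mm, total height 113 mm, 0.16 kg. Cap 29 mm in diameter, graspable from 86 to 110 mm above the underside. Loose; stands upright on one of the three rings of home_mat. Origin: centre of its underside, z up along the bottle.
- yellow_bottle: closed reagent bottle, clear with pale yellow contents and a yellow cap; body 56 mm in diameter up to a shoulder at 78 mm, total height 130 mm, 0.24 kg. Cap 32 mm in diameter, graspable from 98 to 125 mm above the underside. Loose; stands upright on one of the three rings of home_mat. Origin: centre of its underside, z up along the bottle.
- dark_bottle: closed reagent bottle, brown with a black cap; body 56 mm in diameter up to a shoulder at 84 mm, total height 141 mm, 0.26 kg. Cap 32 mm in diameter, graspable from 105 to 135 mm above the underside. Loose; stands upright on one of the three rings of home_mat. Origin: centre of its underside, z up along the bottle.
- blue_vial: small sample vial with a blue cap and yellowish contents, 54 mm high, glass 27 mm and cap 29 mm in diameter, cap from about 40 mm up to the top, 0.03 kg. Loose; stands upright at the centre of home_mat with less than 12 mm between it and each bottle, so there is no room for fingers until the bottles are gone. Origin: centre of its underside, z up.
- home_mat: fixed flat round green rubber mat, 164 mm in diameter, 4 mm thick, with three white ring outlines (65 mm in diameter) whose centres lie 48 mm from the mat's centre, 120 degrees apart (one along its own +x). Origin: centre of its underside, on the worktop.
- cork_mat: fixed flat round plain cork mat, 164 mm in diameter, 4 mm thick, empty at the start: the place to set bottles aside; all three fit if their centres stand about 48 mm from its centre, 120 degrees apart. Origin: centre of its underside, on the worktop.
- balance: fixed white compact balance, 112 x 84 mm, housing 20 mm high, with a round flat steel pan 72 mm in diameter whose top is 26 mm above the worktop; display and keys lie on its own -x side. Origin: on the worktop under the centre of the pan.
- flask: conical flask with pink contents, 82 mm in diameter, 131 mm high, a bystander to be left alone. Origin: centre of its underside.
- white_vial: small vial with a white cap, 29 mm in diameter, 51 mm high, a bystander to be left alone. Origin: centre of its underside.
- timer: white square timer lying face up, 62 x 62 x 19 mm, a bystander to be left alone. Origin: centre of its underside.

How it is judged (in metres and radians):
On the way, in this order (a step that is already met when the one before it is completed fails the run):
1. all three bottles stand released on the cork mat while the blue-capped vial is still on the green mat (horizontal distance between each of pink_bottle, yellow_bottle, dark_bottle and cork_mat below 0.065 m and height (world z) of each of pink_bottle, yellow_bottle, dark_bottle below 0.012 m and angle between each of pink_bottle, yellow_bottle, dark_bottle, blue_vial's own z axis and vertical below 0.12 rad and linear speed of each of pink_bottle, yellow_bottle, dark_bottle below 0.03 m/s and contact force between the fingers and pink_bottle below 0.05 N and contact force between the fingers and yellow_bottle below 0.05 N and contact force between the fingers and dark_bottle below 0.05 N and contact force between the fingers and blue_vial below 0.05 N and horizontal distance between blue_vial and home_mat below 0.06 m), for 0.2 s.
2. the blue-capped vial stands released on the middle of the balance's pan while the three bottles are still on the cork mat (horizontal distance between blue_vial and balance below 0.015 m and height (world z) of blue_vial between 0.021 and 0.034 m and angle between each of blue_vial, pink_bottle, yellow_bottle, dark_bottle's own z axis and vertical below 0.12 rad and linear speed of each of blue_vial, pink_bottle, yellow_bottle, dark_bottle below 0.03 m/s and horizontal distance between each of pink_bottle, yellow_bottle, dark_bottle and cork_mat below 0.065 m and height (world z) of each of pink_bottle, yellow_bottle, dark_bottle below 0.012 m and contact force between the fingers and pink_bottle below 0.05 N and contact force between the fingers and yellow_bottle below 0.05 N and contact force between the fingers and dark_bottle below 0.05 N and contact force between the fingers and blue_vial below 0.05 N), for 0.2 s.
At the end, for the whole second after the job is handed in: Each bottle stands upright, at rest and released, within 15 mm of where it stood at the start, and the blue-capped vial stands upright, at rest and released on the balance's pan, within 15 mm of the pan's centre (distance of each of pink_bottle, yellow_bottle, dark_bottle from where it was at the start of the episode below 0.015 m and angle between each of pink_bottle, yellow_bottle, dark_bottle, blue_vial's own z axis and vertical below 0.12 rad and linear speed of each of pink_bottle, yellow_bottle, dark_bottle, blue_vial below 0.03 m/s and horizontal distance between blue_vial and balance below 0.015 m and height (world z) of blue_vial between 0.021 and 0.034 m and contact force between the fingers and pink_bottle below 0.05 N and contact force between the fingers and yellow_bottle below 0.05 N and contact force between the fingers and dark_bottle below 0.05 N and contact force between the fingers and blue_vial below 0.05 N); the robot touches nothing.
It fails at once if a bottle or the blue-capped vial is tipped over (angle between any of pink_bottle, yellow_bottle, dark_bottle, blue_vial's own z axis and vertical above 0.7 rad).
It fails at once if a bottle or the blue-capped vial is dropped from well above its place ((height (world z) of pink_bottle above 0.045 m and linear speed of pink_bottle above 0.6 m/s and contact force between the fingers and pink_bottle below 0.01 N) or (height (world z) of yellow_bottle above 0.045 m and linear speed of yellow_bottle above 0.6 m/s and contact force between the fingers and yellow_bottle below 0.01 N) or (height (world z) of dark_bottle above 0.045 m and linear speed of dark_bottle above 0.6 m/s and contact force between the fingers and dark_bottle below 0.01 N) or (height (world z) of blue_vial above 0.045 m and linear speed of blue_vial above 0.6 m/s and contact force between the fingers and blue_vial below 0.01 N)).
It fails at once if the flask, the white-capped vial or the timer is moved by more than 20 mm (distance of any of flask, white_vial, timer from where it was at the start of the episode above 0.02 m).
It also fails if it takes over 136 s, if anything falls off the work surface, if the arm or the gripper's body presses on something with over 40 N, if the wrist force passes 120 N, or if a joint passes its speed limit or range.

ROBOT

A 6-joint arm with a two-finger parallel gripper is mounted at the origin on a cart in front of the work surface, level with it; the furniture and walls round the work are solid. World frame = base frame: x ahead of the robot, y to its left, z up, the work surface at z = 0. Lengths are in mm, angles in rad, forces in N, time in s.
With the tool pointing down it reaches from about 400 to 925 mm from the base axis. Payload 12.5 kg.
Tool frame: the origin (TCP) lies between the finger pads; the fingertips stand 19 mm ahead of it and the grasp point (between the pads) is the TCP (env.nose_length is the distance from the TCP to the fingertips, in mm); z points along the fingers, y is the line along which they close (so a half turn about z gives the same grasp; the last joint's range is limited). The gripper opens to 95 mm and grips with 3 to 60 N. Pads are 20 mm wide; open, the fingers measure 119 mm over their backs; the gripper's body (75 mm by 180 mm) begins 59 mm behind the grasp point.
Start: joints at [-1.307, 0.491, 1.559, -0, 1.092, -0.106], TCP at [225.916, -582.758, 233.661] pointing down, gripper open.
Joint ranges: [-3.1, 3.1], [-0.84, 2.19], [0.05, 2.79], [-1.13, 4.28], [0.06, 2.93], [-2.69, 2.69]. Speed limits (rad/s): [2.22, 2.22, 2.79, 3.14, 3.14, 3.14].

INTERFACE

Orientations are given as [roll, pitch, yaw] about the fixed x, y, z axes, in that order (R = Rz(yaw) Ry(pitch) Rx(roll)).
In Python, from cell import env gives the robot as it stands. The module is installed in compiled form; this text tells all that it offers.
- The arm moves only by the tool drive_tool, never from a script. Its argument "rows" is a list that holds one entry, the list of rows, each a list of 7 numbers: the shift along the tool's x, y, z scaled (see below), then the turn, a rotation vector about the tool's x, y, z scaled (see below), then the opening, from 0 (shut) to 1 (fully open). In form: [[[tx, ty, tz, ax, ay, az, jaw], ...]]. A call has 1 to 5 rows; each row shifts and turns the commanded pose from where the row before left it, along the tool's axes as they then stand; what a row does not reach is not made up. The controller multiplies each number of a shift by 250 mm and each number of a turn by 180 degrees. A row lasts 1/8 s, in which the tool goes at most 62.5 mm and 10.7 degrees, less where a joint would pass 70% of its speed; a pose out of reach is approached as far as the arm can. A call with a number of a shift or a turn outside -1 to 1 is refused whole. A call with a gripper value outside its range is refused whole. The fingers move at their own pace and stop on an object; the grip force is fixed at half the most. Time passes only in rows, so rows that do not move let the fingers close. It gives the time, the measured TCP pose, the force, the opening and the grip force at its end, in the units of the state.
- env.state(): the state, without advancing time (a new reading comes with each control period).
- env.read_camera(name): name is "scene" or "top"; returns a dict with "color" (480x640x3 uint8, blue, green, red), "camera_matrix" (3x3 intrinsics, pixels), "pose" (4x4, takes a point from camera to world coordinates). Camera axes: x right, y up, looking along -z (the intrinsics and any distortion apply to the point x, -y, -z); pixel columns grow to the right and rows downward; lengths in mm; the calibration is good to about 2 mm. A picture is of the moment at which its call begins. There is no depth.
- env.job_done(): hands the job in; it is judged then, once.
Trained networks look in a picture, given as the dict that the camera call returned (one of the last four; its "shot" number tells which), for a name from the list of things; names that differ only in an ending like _2 or _b are one class to them, and where a whole thing is asked for, a point or a joint stands for the part that bears it (a point fixed in the world has none). Each returns a list of dicts, best first, with "score" (0 to 1); they miss things now and then, are a little off and sometimes report something else, mostly with a low value. They report only what shows in the picture. A call takes as long as a camera call.
- env.search_frame(name, picture): "at" ([x, y, z] in mm, in the coordinates of the camera as it stood for that picture, good to about 4 mm: the middle of the surface that is visible of it).
- env.place_of(name, picture): "at" ([x, y, z] in mm, in the coordinates of the camera as it stood for that picture, good to about 4 mm: a listed point, or the origin of a listed thing).
The state is a dict: "t": time; "joints": joint angles; "qvel": joint speeds; "tau": joint torques, N m; "eef_pos": TCP position; "tcp_rot": TCP orientation; "ft_force": force on the tool from outside, world axes, zero at the start; "moment": the same for the moment, N m; "opening": opening from 0.0 (shut) to 1.0 (fully open); "grip_force": force on a finger pad.
Only numpy, scipy, OpenCV 4.12 (cv2) and the standard library are available. Lean on these libraries where they do the work, as an engineer would, in place of code of your own. Each camera call takes 0.05 s, during which the arm holds its last target. There are 200 camera calls.

## Working session

There is one attempt and no reset: what is moved stays moved. The work goes in short steps, Python scripts to look and compute and a tool call to move; the robot and the scene stay as the last step left them, time stands still between calls to the robot, and variables do not carry over. Pictures are saved under pics/ and viewed, at most 14 in all, crops included, and the job is handed in when it is done.

Besides the shell and the picture viewer there is one more tool, called by a JSON object that holds its "op" and its "data", one argument or row to a line. drive_tool: Moves the arm, as the interface text tells. Its arguments: {"type":"object","properties":{"rows":{"type":"array","items":{"type":"array","items":{"type":"array","items":{"type":"number","minimum":-1,"maximum":1}}}}},"required":["rows"]}

```bash
mkdir -p pics
cat > h.py <<'E'
import numpy as np, cv2
from cell import env
N=["pink_bottle","yellow_bottle","dark_bottle","blue_vial","home_mat","cork_mat","balance","flask","white_vial","timer"]
def find(cam,names=N):
    p=env.read_camera(cam); T=np.array(p["pose"]); out={}
    for n in names:
        r=env.place_of(n,p)
        out[n]=[(np.round((T@np.append(d["at"],1))[:3],1).tolist(),round(d["score"],2)) for d in r[:2]]
    return p,out
E
python3 - <<'E'
from h import *
for c in("scene","top"):
    p,o=find(c); cv2.imwrite(f"pics/{c}0.png",p["color"]); print(c, np.round(p["pose"],3).tolist(), np.round(p["camera_matrix"],1).tolist())
    for k,v in o.items(): print(k,v)
s=env.state(); print(s["t"],s["eef_pos"],s["tcp_rot"],s["opening"])
E
```

```text
scene [[-0.845, 0.239, -0.478, 62.392], [-0.535, -0.386, 0.752, 1030.351], [-0.005, 0.891, 0.454, 526.945], [0.0, 0.0, 0.0, 1.0]] [[508.6, 0.0, 316.9], [0.0, 508.6, 230.5], [0.0, 0.0, 1.0]]
pink_bottle [([562.3, 255.2, 5.5], 0.94)]
yellow_bottle [([587.7, 173.9, 1.2], 0.64)]
dark_bottle [([637.4, 240.3, 3.1], 0.86)]
blue_vial []
home_mat [([593.4, 220.5, -1.5], 0.87), ([766.2, 33.6, 0.2], 0.48)]
cork_mat [([423.2, 322.8, 1.7], 0.85)]
balance []
flask [([766.4, 33.6, -0.5], 0.88)]
white_vial [([365.6, 164.3, -5.0], 0.53)]
timer [([675.0, 410.4, -0.3], 0.98)]
top [[0.016, 0.988, -0.151, 435.468], [-1.0, 0.016, 0.002, 213.995], [0.005, 0.151, 0.988, 934.675], [0.0, 0.0, 0.0, 1.0]] [[519.9, 0.0, 315.6], [0.0, 519.9, 242.9], [0.0, 0.0, 1.0]]
pink_bottle [([559.6, 257.9, 3.6], 0.85)]
yellow_bottle [([584.3, 176.7, 4.9], 0.63)]
dark_bottle [([641.4, 236.9, 4.7], 0.62)]
blue_vial [([592.7, 223.7, -0.3], 0.61)]
home_mat [([589.7, 230.2, -0.9], 0.63)]
cork_mat [([423.6, 328.8, -1.3], 0.81)]
balance [([485.6, 62.3, 1.0], 0.98), ([676.9, 408.7, -0.2], 0.53)]
flask [([769.1, 32.9, -2.2], 0.72)]
white_vial [([372.3, 168.0, 0.9], 0.6)]
timer [([676.7, 410.0, -2.6], 0.76)]
1.1 [ 225.9281647  -582.74999241  233.66563038] [3.14150758e+00 7.44462420e-06 3.69801052e-01] 0.9988395955884625
```

View pics/top0.png

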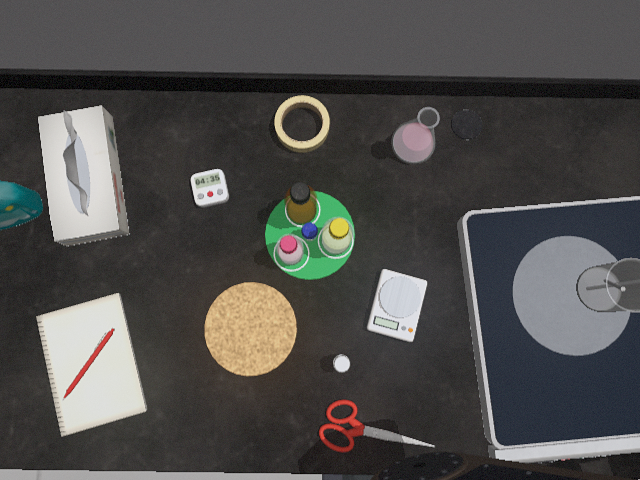

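View pics/scene0.png

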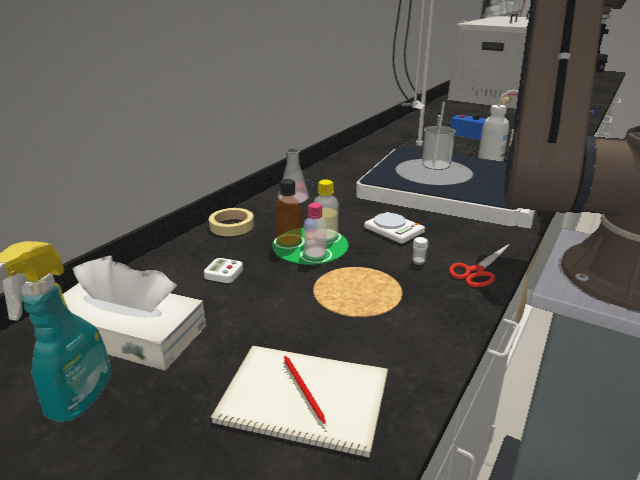

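The top view shows the green mat at (310,235) with the dark cap at (300,191), yellow (339,228), pink (289,244) and the vial at (310,231). The cork mat is at (251,328) and the pan at (399,297). In the scene view a beaker stands on the plate at (437,145), next to the arm's path. I'll refine by colour and triangulate the caps.

```bash
cat >> h.py <<'E'
def ray(p,uv):
    K=np.array(p["camera_matrix"]);T=np.array(p["pose"]); d=np.linalg.inv(K)@[uv[0],uv[1],1]
    return T[:3,3], T[:3,:3]@[d[0],-d[1],-d[2]]
def onz(p,uv,z):
    o,d=ray(p,uv); return (o+d*(z-o[2])/d[2]).round(1)
def blob(m,seed_box=None):
    m=m.astype(np.uint8)
    if seed_box: 
        x0,y0,x1,y1=seed_box; k=np.zeros_like(m);k[y0:y1,x0:x1]=m[y0:y1,x0:x1];m=k
    n,l,s,c=cv2.connectedComponentsWithStats(m); i=1+s[1:,4].argmax()
    return c[i],s[i]
E
python3 - <<'E'
from h import *
P={c:env.read_camera(c) for c in("scene","top")}
B={"scene":(260,170,350,270),"top":(255,175,365,285)}
R={}
for c,p in P.items():
    h=cv2.cvtColor(p["color"],cv2.COLOR_BGR2HSV).astype(int);H,S,V=h[...,0],h[...,1],h[...,2]
    R[c]=dict(yellow=blob((H>22)&(H<33)&(S>180)&(V>120),B[c]),pink=blob(((H>160)|(H<3))&(S>150)&(V>120),B[c]),
      dark=blob((V<60)&(S<120),(285,178,318,203) if c=="top" else (276,178,302,196)),blue=blob((H>105)&(H<130)&(S>120),B[c]))
    print(c,{k:(v[0].round(1).tolist(),v[1].tolist()) for k,v in R[c].items()})
    g=((H>45)&(H<85)&(S>100)).astype(np.uint8); g[:]=g*0+g
    x0,y0,x1,y1=B[c]; pts=cv2.convexHull(np.argwhere(g[y0:y1,x0:x1])[:,::-1].astype(np.int32)+[x0,y0])
    w=np.array([onz(p,q[0],4)[:2] for q in pts],np.float32); print("mat",cv2.minEnclosingCircle(w))
    ck=(H>8)&(H<22)&(S>60)&(V>120)
    bx=(300,255,415,325) if c=="scene" else (200,275,300,380)
    x0,y0,x1,y1=bx; k=np.argwhere(ck[y0:y1,x0:x1])[:,::-1].astype(np.int32)+[x0,y0]
    w=np.array([onz(p,q[0],4)[:2] for q in cv2.convexHull(k)],np.float32); print("cork",cv2.minEnclosingCircle(w))
for n in R["top"]:
    A=[];b=[]
    for c,p in P.items():
        o,d=ray(p,R[c][n][0]);d/=np.linalg.norm(d);M=np.eye(3)-np.outer(d,d);A.append(M);b.append(M@o)
    print(n,np.linalg.lstsq(np.vstack(A),np.hstack(b),rcond=None)[0].round(1))
p=P["top"];print("pan",onz(p,(399,297),26),"plate corner",onz(p,(463,213),20),"beaker",onz(p,(590,287),20))
p=P["scene"];print("rod base",onz(p,(420,145),20),"pan",onz(p,(390,220),26))
cv2.imwrite("pics/z.png",cv2.resize(P["top"]["color"][170:350,240:440],(800,720))[:600])
cv2.imwrite("pics/z2.png",cv2.resize(P["top"]["color"][260:350,360:440],None,fx=6,fy=6,interpolation=2))
E
```

```text
Traceback (most recent call last):
  File "h.py", line 19, in blob
    n,l,s,c=cv2.connectedComponentsWithStats(m); i=1+s[1:,4].argmax()
                                                     ~~~~~~~~~~~~~~^^
ValueError: attempt to get argmax of an empty sequence
```

Run:
```python
from h import *
P={c:env.read_camera(c) for c in("scene","top")}
B={"scene":(260,170,350,270),"top":(255,175,365,285)}
R={}
for c,p in P.items():
    h=cv2.cvtColor(p["color"],cv2.COLOR_BGR2HSV).astype(int);H,S,V=h[...,0],h[...,1],h[...,2]
    R[c]=dict(yellow=blob((H>22)&(H<33)&(S>180)&(V>120),B[c]),pink=blob(((H>160)|(H<3))&(S>150)&(V>120),B[c]),
      dark=blob((V<60)&(S<120),(285,178,318,203) if c=="top" else (276,178,302,196)))
    if c=="top": b=blob((H>105)&(H<130)&(S>120),B[c]); print("blue",b[0],b[1],onz(p,b[0],52))
    print(c,{k:(v[0].round(1).tolist(),v[1].tolist()) for k,v in R[c].items()})
    def circ(m,bx):
        x0,y0,x1,y1=bx; k=np.argwhere(m[y0:y1,x0:x1])[:,::-1].astype(np.int32)+[x0,y0]
        w=np.array([onz(p,q[0],4)[:2] for q in cv2.convexHull(k)],np.float32); return cv2.minEnclosingCircle(w)
    print("mat",circ((H>45)&(H<85)&(S>100),B[c]),"cork",circ((H>8)&(H<22)&(S>60)&(V>120),(300,255,415,325) if c=="scene" else (200,275,300,380)))
for n in R["top"]:
    A=[];b=[]
    for c,p in P.items():
        o,d=ray(p,R[c][n][0]);d/=np.linalg.norm(d);M=np.eye(3)-np.outer(d,d);A.append(M);b.append(M@o)
    print(n,np.linalg.lstsq(np.vstack(A),np.hstack(b),rcond=None)[0].round(1))
p=P["top"];print("pan",onz(p,(399,297),26),"plate corner",onz(p,(463,213),20),"beaker",onz(p,(590,287),20))
p=P["scene"];print("rod base",onz(p,(420,145),20),"pan",onz(p,(390,220),26))
cv2.imwrite("pics/z2.png",cv2.resize(P["top"]["color"][260:350,360:440],None,fx=6,fy=6,interpolation=2))
```

```text
scene {'yellow': ([325.2, 186.9], [318, 180, 16, 16, 200]), 'pink': ([314.8, 209.6], [308, 203, 14, 15, 164]), 'dark': ([284.8, 187.4], [276, 178, 19, 18, 247])}
mat ((590.047607421875, 227.31211853027344), 83.51841735839844) cork ((423.00726318359375, 327.5168151855469), 82.85270690917969)
blue [309.16336634 230.40594059] [302 222  16  17 202] [592.3 223.3  52. ]
top {'yellow': ([348.0, 228.0], [348, 227, 1, 3, 3]), 'pink': ([293.2, 250.4], [292, 249, 4, 4, 5]), 'dark': ([300.6, 186.6], [285, 178, 33, 25, 396])}
mat ((593.87451171875, 223.16673278808594), 82.33430480957031) cork ((424.0820007324219, 325.3859558105469), 82.2197036743164)
yellow [589.1 162.  114.4]
pink [555.5 251.  103.2]
dark [648.1 236.6 127.4]
pan [481.7  65.1  26. ] plate corner [634.3 -52.3  20. ] beaker [ 504.9 -272.7   20. ]
rod base [ 639.7 -508.    20. ] pan [478.  69.  26.]
```

View pics/z2.png

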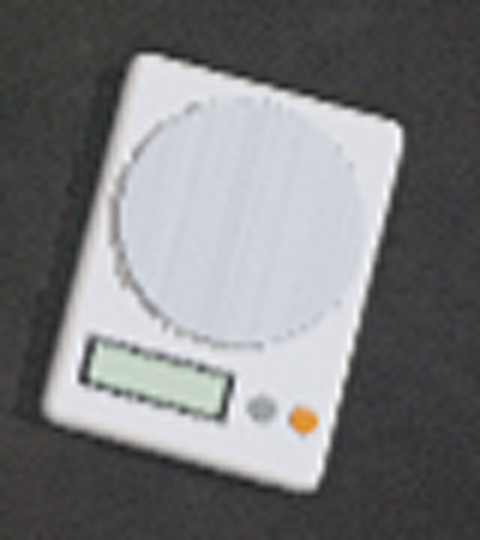

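{"op": "drive_tool", "data": {
  "rows": [
    [[0,0,-0.1,0,0,0.0392,1],[0,0,-0.1,0,0,0.0392,1],[0,0,-0.1,0,0,0.0393,1],[0,0,0,0,0,0,1],[0,0,0,0,0,0,1]]
  ]
}}

```text
t: 1.92
eef_pos: [225.8, -582.4, 307.6]
tcp_rot: [-3.14, 0.0, 0.002]
ft_force: [-0.1, 0.2, -0.1]
opening: 1.001
grip_force: 0.0
```

{"op": "drive_tool", "data": {
  "rows": [
    [[0.11,-0.193,0,0,0,0,1],[0.11,-0.193,0,0,0,0,1],[0.11,-0.193,0,0,0,0,1],[0.11,-0.193,0,0,0,0,1],[0.11,-0.193,0,0,0,0,1]]
  ]
}}

```text
t: 2.55
eef_pos: [363.8, -339.7, 307.5]
tcp_rot: [-3.14, 0.001, 0.002]
ft_force: [1.0, -0.8, 0.3]
opening: 1.0
grip_force: 0.0
```

{"op": "drive_tool", "data": {
  "rows": [
    [[0.11,-0.193,0,0,0,0,0.65],[0.11,-0.193,0,0,0,0,0.65],[0.11,-0.193,0,0,0,0,0.65],[0.11,-0.193,0,0,0,0,0.65],[0.11,-0.193,0,0,0,0,0.65]]
  ]
}}

```text
t: 3.18
eef_pos: [501.3, -98.4, 307.6]
tcp_rot: [-3.141, 0.001, 0.002]
ft_force: [0.4, -0.6, 0.3]
opening: 0.653
grip_force: 0.0
```

{"op": "drive_tool", "data": {
  "rows": [
    [[0.079,-0.1925,0,0,0,0,0.65],[0.079,-0.1925,0,0,0,0,0.65],[0.079,-0.1925,0,0,0,0,0.65],[0.079,-0.1925,0,0,0,0,0.65],[0.079,-0.1925,0,0,0,0,0.65]]
  ]
}}

```text
t: 3.8
eef_pos: [599.8, 142.1, 307.2]
tcp_rot: [3.141, 0.002, 0.002]
ft_force: [0.3, -0.1, 0.6]
opening: 0.65
grip_force: 0.0
```

{"op": "drive_tool", "data": {
  "rows": [
    [[0.079,-0.1925,0,0,0,0,0.65],[0.079,-0.1925,0,0,0,0,0.65],[0,0,0.2,0,0,0,0.65],[0,0,0,0,0,0,0.65],[0,0,0,0,0,0,0.65]]
  ]
}}

```text
t: 4.42
eef_pos: [639.5, 236.2, 259.5]
tcp_rot: [3.142, -0.0, 0.0]
ft_force: [-0.2, -0.5, -0.0]
opening: 0.648
grip_force: 0.0
```

Run:
```python
from h import *
for c in("scene","top"):
    p=env.read_camera(c); im=p["color"]
    a=im[140:290,220:420] if c=="scene" else im[140:290,210:410]
    cv2.imwrite(f"pics/{c}1.png",cv2.resize(a,(800,600),interpolation=2))
```

```text
(no output)
```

View pics/scene1.png

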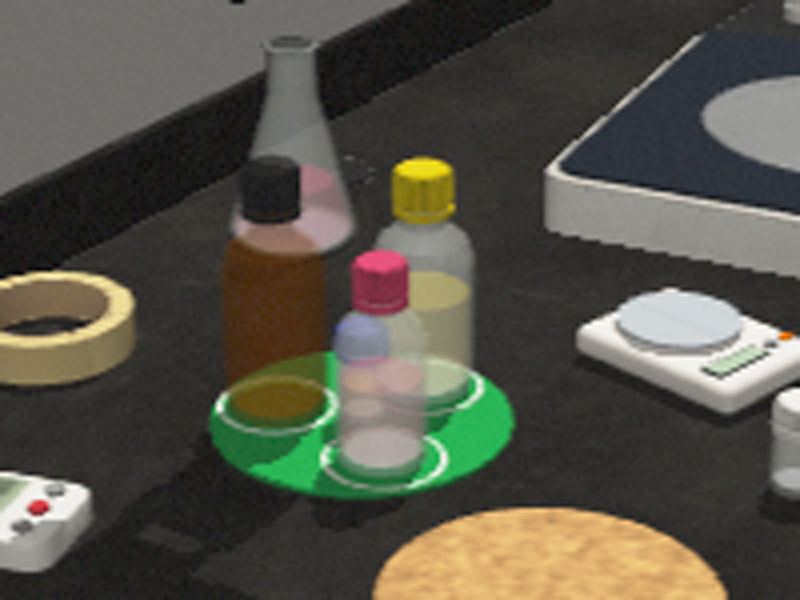

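The gripper stands above the dark bottle, and the way down is clear.

{"op": "drive_tool", "data": {
  "rows": [
    [[0,-0.008,0.14,0,0,0,0.65],[0,0,0.14,0,0,0,0.65],[0,0,0.14,0,0,0,0.65],[0,0,0.118,0,0,0,0.65],[0,0,0,0,0,0,0.65]]
  ]
}}

```text
t: 5.15
eef_pos: [638.9, 238.1, 123.6]
tcp_rot: [3.141, 0.002, -0.0]
ft_force: [0.2, 0.6, 0.4]
opening: 0.649
grip_force: 0.0
```

{"op": "drive_tool", "data": {
  "rows": [
    [[0,0,0,0,0,0,0.4],[0,0,0,0,0,0,0.3],[0,0,0,0,0,0,0.25],[0,0,0,0,0,0,0.25],[0,0,0,0,0,0,0.25]]
  ]
}}

```text
t: 5.78
eef_pos: [639.4, 238.6, 124.8]
tcp_rot: [-3.141, -0.001, 0.0]
ft_force: [-0.4, -0.9, 5.7]
opening: 0.334
grip_force: 30.0
```

{"op": "drive_tool", "data": {
  "rows": [
    [[0,0,-0.06,0,0,0,0],[0,0,-0.16,0,0,0,0],[0,0,-0.16,0,0,0,0],[0,0,-0.16,0,0,0,0],[0,0,-0.12,0,0,0,0]]
  ]
}}

```text
t: 6.4
eef_pos: [639.0, 238.7, 291.5]
tcp_rot: [-3.141, -0.001, 0.0]
ft_force: [0.3, 0.5, -3.3]
opening: 0.335
grip_force: 30.0
```

{"op": "drive_tool", "data": {
  "rows": [
    [[-0.136,-0.082,0,0,0,0,0],[-0.136,-0.082,0,0,0,0,0],[-0.136,-0.082,0,0,0,0,0],[-0.136,-0.082,0,0,0,0,0],[-0.136,-0.082,0,0,0,0,0]]
  ]
}}

```text
t: 7.02
eef_pos: [467.7, 341.6, 289.6]
tcp_rot: [-3.142, 0.0, -0.0]
ft_force: [-0.3, 0.4, -2.6]
opening: 0.328
grip_force: 30.0
```

{"op": "drive_tool", "data": {
  "rows": [
    [[0,0,0.16,0,0,0,0],[0,0,0.16,0,0,0,0],[0,0,0.16,0,0,0,0],[0,0,0.1,0,0,0,0],[0,0,0,0,0,0,0]]
  ]
}}

```text
t: 7.65
eef_pos: [468.5, 340.8, 143.0]
tcp_rot: [3.14, 0.003, 0.0]
ft_force: [-0.6, -0.1, -2.0]
opening: 0.331
grip_force: 30.0
```

{"op": "drive_tool", "data": {
  "rows": [
    [[0,0,0.034,0,0,0,0],[0,0,0.024,0,0,0,0],[0,0,0.016,0,0,0,0],[0,0,0,0,0,0,0],[0,0,0,0,0,0,0]]
  ]
}}

```text
t: 8.28
eef_pos: [469.2, 341.2, 125.8]
tcp_rot: [-3.141, -0.0, 0.0]
ft_force: [0.5, -0.1, -2.6]
opening: 0.332
grip_force: 30.0
```

{"op": "drive_tool", "data": {
  "rows": [
    [[0,0,0.004,0,0,0,0],[0,0,0.002,0,0,0,0],[0,0,0,0,0,0,0],[0,0,0,0,0,0,0.4],[0,0,0,0,0,0,0.65]]
  ]
}}

```text
t: 8.9
eef_pos: [469.1, 341.2, 124.0]
tcp_rot: [3.142, -0.0, 0.0]
ft_force: [0.8, 0.7, -0.8]
opening: 0.457
grip_force: 0.0
```

{"op": "drive_tool", "data": {
  "rows": [
    [[0,0,0,0,0,0,0.65],[0,0,0,0,0,0,0.65],[0,0,-0.1,0,0,0,0.65],[0,0,-0.2,0,0,0,0.65],[0,0,-0.2,0,0,0,0.65]]
  ]
}}

```text
t: 9.52
eef_pos: [469.0, 341.0, 250.3]
tcp_rot: [3.141, 0.001, -0.0]
ft_force: [-0.7, 0.2, -0.1]
opening: 0.653
grip_force: 0.0
```

{"op": "drive_tool", "data": {
  "rows": [
    [[0.116,0.166,0,0,0,0,0.65],[0.116,0.166,0,0,0,0,0.65],[0.116,0.166,0,0,0,0,0.65],[0.116,0.166,0,0,0,0,0.65],[0,0,0,0,0,0,0.65]]
  ]
}}

```text
t: 10.15
eef_pos: [586.6, 172.4, 248.7]
tcp_rot: [3.141, 0.0, -0.004]
ft_force: [-0.7, 0.4, -0.9]
opening: 0.652
grip_force: 0.0
```

{"op": "drive_tool", "data": {
  "rows": [
    [[0,0,0.14,0,0,0,0.65],[0,0,0.14,0,0,0,0.65],[0,0,0.14,0,0,0,0.65],[0,0,0.114,0,0,0,0.65],[0,0,0,0,0,0,0.65]]
  ]
}}

```text
t: 10.78
eef_pos: [583.9, 175.6, 114.0]
tcp_rot: [3.141, 0.004, 0.001]
ft_force: [0.1, -0.7, -0.1]
opening: 0.651
grip_force: 0.0
```

{"op": "drive_tool", "data": {
  "rows": [
    [[0,0,0,0,0,0,0.4],[0,0,0,0,0,0,0.3],[0,0,0,0,0,0,0],[0,0,0,0,0,0,0],[0,0,0,0,0,0,0]]
  ]
}}

```text
t: 11.4
eef_pos: [585.4, 175.1, 116.2]
tcp_rot: [-3.142, -0.001, -0.0]
ft_force: [-0.3, -0.2, 6.4]
opening: 0.333
grip_force: 30.0
```

{"op": "drive_tool", "data": {
  "rows": [
    [[0,0,-0.06,0,0,0,0],[0,0,-0.16,0,0,0,0],[0,0,-0.16,0,0,0,0],[0,0,-0.16,0,0,0,0],[0,0,-0.1,0,0,0,0]]
  ]
}}

```text
t: 12.02
eef_pos: [585.1, 175.2, 278.4]
tcp_rot: [-3.141, -0.002, 0.0]
ft_force: [-0.2, -0.6, -2.8]
opening: 0.333
grip_force: 30.0
```

{"op": "drive_tool", "data": {
  "rows": [
    [[-0.136,-0.082,0,0,0,0,0],[-0.136,-0.082,0,0,0,0,0],[-0.136,-0.082,0,0,0,0,0],[-0.136,-0.082,0,0,0,0,0],[-0.136,-0.082,0,0,0,0,0]]
  ]
}}

```text
t: 12.65
eef_pos: [413.8, 278.0, 276.2]
tcp_rot: [-3.142, -0.0, -0.0]
ft_force: [0.4, -0.4, -1.8]
opening: 0.337
grip_force: 30.0
```

{"op": "drive_tool", "data": {
  "rows": [
    [[0,0,0.16,0,0,0,0],[0,0,0.16,0,0,0,0],[0,0,0.16,0,0,0,0],[0,0,0.08,0,0,0,0],[0,0,0.03,0,0,0,0]]
  ]
}}

```text
t: 13.28
eef_pos: [414.9, 277.5, 127.6]
tcp_rot: [3.141, 0.001, 0.0]
ft_force: [0.5, -0.4, -2.0]
opening: 0.333
grip_force: 30.0
```

{"op": "drive_tool", "data": {
  "rows": [
    [[0,0,0.026,0,0,0,0],[0,0,0.012,0,0,0,0],[0,0,0.008,0,0,0,0],[0,0,0,0,0,0,0],[0,0,0,0,0,0,0]]
  ]
}}

```text
t: 13.9
eef_pos: [415.2, 277.6, 116.8]
tcp_rot: [-3.142, -0.0, 0.0]
ft_force: [-0.1, -0.1, -2.0]
opening: 0.33
grip_force: 30.0
```

{"op": "drive_tool", "data": {
  "rows": [
    [[0,0,0.004,0,0,0,0],[0,0,0.001,0,0,0,0],[0,0,0,0,0,0,0],[0,0,0,0,0,0,0.4],[0,0,0,0,0,0,0.65]]
  ]
}}

```text
t: 14.52
eef_pos: [415.2, 277.7, 115.4]
tcp_rot: [-3.142, -0.0, -0.0]
ft_force: [-0.6, 0.1, -0.5]
opening: 0.455
grip_force: 0.0
```

{"op": "drive_tool", "data": {
  "rows": [
    [[0,0,0,0,0,0,0.65],[0,0,0,0,0,0,0.65],[0,0,-0.1,0,0,0,0.65],[0,0,-0.2,0,0,0,0.65],[0,0,-0.2,0,0,0,0.65]]
  ]
}}

```text
t: 15.15
eef_pos: [414.9, 277.5, 241.6]
tcp_rot: [3.141, 0.001, -0.0]
ft_force: [0.5, 0.3, -0.7]
opening: 0.651
grip_force: 0.0
```

{"op": "drive_tool", "data": {
  "rows": [
    [[0.145,0.0216,0,0,0,0,0.65],[0.145,0.0216,0,0,0,0,0.65],[0.145,0.0216,0,0,0,0,0.65],[0.145,0.0216,0,0,0,0,0.65],[0,0,0,0,0,0,0.65]]
  ]
}}

```text
t: 15.78
eef_pos: [561.7, 255.4, 239.5]
tcp_rot: [3.141, 0.0, -0.002]
ft_force: [-1.0, 0.1, 0.0]
opening: 0.649
grip_force: 0.0
```

{"op": "drive_tool", "data": {
  "rows": [
    [[0,0,0.14,0,0,0,0.65],[0,0,0.14,0,0,0,0.65],[0,0,0.14,0,0,0,0.65],[0,0,0.12,0,0,0,0.65],[0,0,0,0,0,0,0.65]]
  ]
}}

```text
t: 16.4
eef_pos: [558.5, 255.9, 103.7]
tcp_rot: [3.14, 0.004, 0.0]
ft_force: [-0.0, -0.3, 0.7]
opening: 0.652
grip_force: 0.0
```

{"op": "drive_tool", "data": {
  "rows": [
    [[0,0,0,0,0,0,0.4],[0,0,0,0,0,0,0.3],[0,0,0,0,0,0,0],[0,0,0,0,0,0,0],[0,0,0,0,0,0,0]]
  ]
}}

```text
t: 17.02
eef_pos: [560.4, 256.0, 105.8]
tcp_rot: [-3.141, -0.001, -0.0]
ft_force: [-0.0, -0.8, 4.4]
opening: 0.293
grip_force: 30.0
```

{"op": "drive_tool", "data": {
  "rows": [
    [[0,0,-0.06,0,0,0,0],[0,0,-0.16,0,0,0,0],[0,0,-0.16,0,0,0,0],[0,0,-0.16,0,0,0,0],[0,0,-0.1,0,0,0,0]]
  ]
}}

```text
t: 17.65
eef_pos: [560.1, 256.1, 268.2]
tcp_rot: [-3.141, -0.002, 0.0]
ft_force: [-0.0, -0.2, -2.2]
opening: 0.29
grip_force: 30.0
```

{"op": "drive_tool", "data": {
  "rows": [
    [[-0.136,-0.082,0,0,0,0,0],[-0.136,-0.082,0,0,0,0,0],[-0.136,-0.082,0,0,0,0,0],[-0.136,-0.082,0,0,0,0,0],[-0.136,-0.082,0,0,0,0,0]]
  ]
}}

```text
t: 18.27
eef_pos: [388.8, 359.0, 266.1]
tcp_rot: [-3.141, -0.0, -0.0]
ft_force: [0.9, 0.4, -2.0]
opening: 0.297
grip_force: 30.0
```

{"op": "drive_tool", "data": {
  "rows": [
    [[0,0,0.16,0,0,0,0],[0,0,0.16,0,0,0,0],[0,0,0.16,0,0,0,0],[0,0,0.08,0,0,0,0],[0,0,0.03,0,0,0,0]]
  ]
}}

```text
t: 18.9
eef_pos: [389.9, 358.4, 117.4]
tcp_rot: [3.141, 0.001, 0.0]
ft_force: [0.1, 0.2, -1.5]
opening: 0.293
grip_force: 30.0
```

{"op": "drive_tool", "data": {
  "rows": [
    [[0,0,0.026,0,0,0,0],[0,0,0.012,0,0,0,0],[0,0,0.008,0,0,0,0],[0,0,0,0,0,0,0],[0,0,0,0,0,0,0]]
  ]
}}

```text
t: 19.52
eef_pos: [390.2, 358.6, 106.6]
tcp_rot: [-3.141, -0.0, 0.0]
ft_force: [0.5, -0.3, -2.2]
opening: 0.298
grip_force: 30.0
```

Release, rise 75 mm and check.

{"op": "drive_tool", "data": {
  "rows": [
    [[0,0,0.004,0,0,0,0],[0,0,0.001,0,0,0,0],[0,0,0,0,0,0,0],[0,0,0,0,0,0,0.4],[0,0,0,0,0,0,0.65]]
  ]
}}

```text
t: 20.15
eef_pos: [390.2, 358.6, 105.1]
tcp_rot: [-3.142, -0.0, 0.0]
ft_force: [0.6, 0.1, 0.1]
opening: 0.449
grip_force: 0.0
```

{"op": "drive_tool", "data": {
  "rows": [
    [[0,0,0,0,0,0,0.65],[0,0,0,0,0,0,0.65],[0,0,-0.1,0,0,0,0.65],[0,0,-0.2,0,0,0,0.65],[0,0,-0.2,0,0,0,0.65]]
  ]
}}

```text
t: 20.78
eef_pos: [390.0, 358.4, 231.3]
tcp_rot: [3.141, 0.001, 0.0]
ft_force: [0.9, 1.0, -0.1]
opening: 0.652
grip_force: 0.0
```

{"op": "drive_tool", "data": {
  "rows": [
    [[0.202,0.135,0,0,0,0,0.65],[0.202,0.135,0,0,0,0,0.65],[0.202,0.135,0,0,0,0,0.65],[0.202,0.135,0,0,0,0,0.65],[0,0,0,0,0,0,0.65]]
  ]
}}

```text
t: 21.4
eef_pos: [594.7, 220.9, 229.2]
tcp_rot: [3.141, 0.0, -0.004]
ft_force: [-0.3, -0.6, -0.0]
opening: 0.65
grip_force: 0.0
```

Run:
```python
from h import *
for c in("scene","top"):
    p,o=find(c,["pink_bottle","yellow_bottle","dark_bottle","blue_vial","balance"]);print(o)
    im=p["color"]
    if c=="scene": cv2.imwrite("pics/scene2.png",cv2.resize(im[140:350,210:490],(800,600),interpolation=2))
```

```text
{'pink_bottle': [([388.7, 357.9, 5.7], 0.72)], 'yellow_bottle': [], 'dark_bottle': [([468.0, 339.9, 2.9], 0.84), ([421.9, 323.5, 2.8], 0.52)], 'blue_vial': [([593.8, 223.7, 6.5], 0.8), ([766.6, 35.7, 0.6], 0.38)], 'balance': [([483.4, 66.0, -0.3], 0.88)]}
{'pink_bottle': [([388.9, 359.0, 5.0], 0.63)], 'yellow_bottle': [([413.2, 276.1, 8.6], 0.7)], 'dark_bottle': [([471.2, 342.7, 1.2], 0.66)], 'blue_vial': [([419.9, 332.1, -0.2], 0.19)], 'balance': []}
```

View pics/scene2.png

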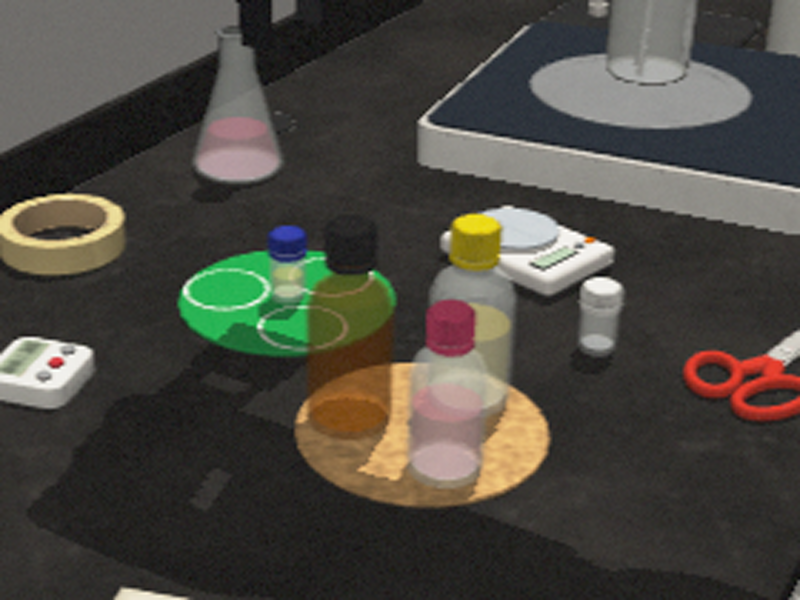

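All three bottles stand on the cork mat, and the vial is alone at the middle of the green mat (crop pixel 288,265). The network agrees: vial about (593.5,223.5), pan about (483.5,64).

{"op": "drive_tool", "data": {
  "rows": [
    [[0.004,0,0.2,0,0,0,0.65],[0,0,0.2,0,0,0,0.65],[0,0,0.16,0,0,0,0.65],[0,0,0.12,0,0,0,0.65],[0,0,0.044,0,0,0,0.65]]
  ]
}}

```text
t: 22.62
eef_pos: [592.5, 223.4, 47.5]
tcp_rot: [3.141, 0.002, 0.0]
ft_force: [0.1, 0.3, -0.3]
opening: 0.648
grip_force: 0.0
```

{"op": "drive_tool", "data": {
  "rows": [
    [[0,0,0,0,0,0,0.65],[0,0,0,0,0,0,0.4],[0,0,0,0,0,0,0.32],[0,0,0,0,0,0,0],[0,0,0,0,0,0,0]]
  ]
}}

```text
t: 23.25
eef_pos: [593.2, 223.5, 49.4]
tcp_rot: [-3.142, -0.0, 0.0]
ft_force: [-0.5, 0.1, 0.4]
opening: 0.294
grip_force: 30.1
```

{"op": "drive_tool", "data": {
  "rows": [
    [[0,0,0,0,0,0,0],[0,0,-0.04,0,0,0,0],[0,0,-0.1,0,0,0,0],[0,0,-0.16,0,0,0,0],[0,0,0,0,0,0,0]]
  ]
}}

```text
t: 23.88
eef_pos: [594.3, 223.9, 127.4]
tcp_rot: [-3.14, -0.005, 0.0]
ft_force: [-0.1, 0.0, -1.0]
opening: 0.29
grip_force: 30.0
```

{"op": "drive_tool", "data": {
  "rows": [
    [[-0.11,0.1595,0,0,0,0,0],[-0.11,0.1595,0,0,0,0,0],[-0.11,0.1595,0,0,0,0,0],[-0.11,0.1595,0,0,0,0,0],[0,0,0,0,0,0,0]]
  ]
}}

```text
t: 24.5
eef_pos: [481.4, 62.3, 123.9]
tcp_rot: [3.141, 0.002, -0.003]
ft_force: [0.2, -0.2, -0.5]
opening: 0.292
grip_force: 30.0
```

{"op": "drive_tool", "data": {
  "rows": [
    [[0,0,0.1,0,0,0,0],[0,0,0.06,0,0,0,0],[0,0,0.03,0,0,0,0],[0,0,0.008,0,0,0,0],[0,0,0,0,0,0,0]]
  ]
}}

```text
t: 25.12
eef_pos: [483.4, 64.2, 74.8]
tcp_rot: [3.142, -0.0, 0.0]
ft_force: [-0.0, -0.5, 0.6]
opening: 0.29
grip_force: 30.0
```

Run:
```python
from h import *
s=env.state();print(s["eef_pos"],s["ft_force"])
p,o=find("scene",["balance","blue_vial"]);print(o)
cv2.imwrite("pics/scene3.png",cv2.resize(p["color"][150:270,330:490],(800,600),interpolation=2))
```

```text
[483.40157609  64.17943966  74.79875666] [-0.0284234  -0.51394355  0.63060805]
{'balance': [([481.5, 63.5, -3.1], 0.83), ([389.8, 357.8, 5.1], 0.58)], 'blue_vial': [([483.2, 63.7, 28.8], 0.72), ([390.2, 357.5, 4.1], 0.63)]}
```

View pics/scene3.png

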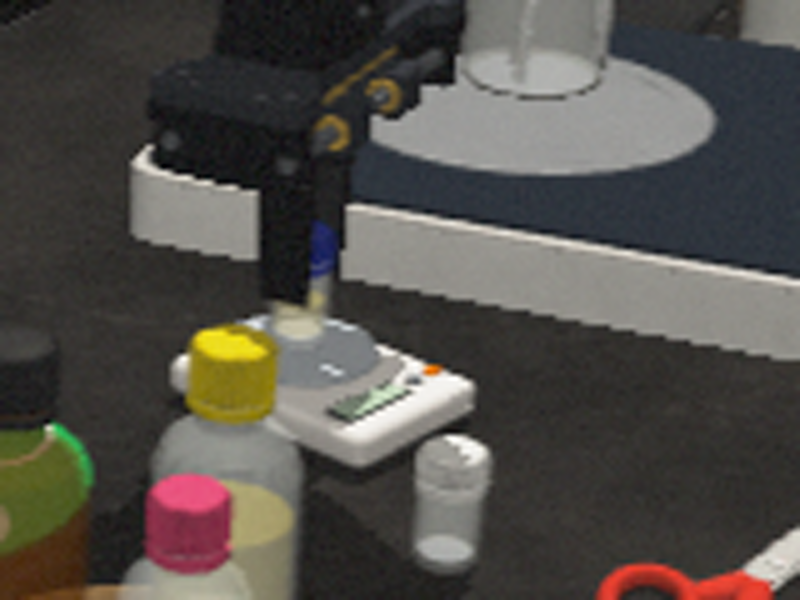

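The vial hangs just above the pan's middle (crop pixel 300,335). I'll lower it gently.

{"op": "drive_tool", "data": {
  "rows": [
    [[0,0,0.006,0,0,0,0],[0,0,0.004,0,0,0,0],[0,0,0.003,0,0,0,0],[0,0,0,0,0,0,0],[0,0,0,0,0,0,0]]
  ]
}}

```text
t: 25.9
eef_pos: [483.1, 64.0, 71.4]
tcp_rot: [3.141, -0.0, 0.0]
ft_force: [-0.1, 0.4, 0.5]
opening: 0.292
grip_force: 30.0
```

{"op": "drive_tool", "data": {
  "rows": [
    [[0,0,0.003,0,0,0,0],[0,0,0,0,0,0,0],[0,0,0,0,0,0,0.35],[0,0,0,0,0,0,0.5],[0,0,0,0,0,0,0.65]]
  ]
}}

```text
t: 26.52
eef_pos: [483.1, 64.0, 70.5]
tcp_rot: [3.142, 0.0, 0.0]
ft_force: [0.2, 0.4, -0.4]
opening: 0.503
grip_force: 0.0
```

{"op": "drive_tool", "data": {
  "rows": [
    [[0,0,0,0,0,0,0.65],[0,0,-0.06,0,0,0,0.65],[0,0,-0.15,0,0,0,0.65],[0,0,-0.22,0,0,0,0.65],[0,0,-0.22,0,0,0,0.65]]
  ]
}}

```text
t: 27.15
eef_pos: [482.7, 64.0, 235.8]
tcp_rot: [3.142, -0.0, 0.0]
ft_force: [0.4, -0.2, -0.6]
opening: 0.65
grip_force: 0.0
```

Run:
```python
from h import *
s=env.state();print(s["eef_pos"],s["ft_force"])
p,o=find("scene",["balance","blue_vial"]);print(o)
cv2.imwrite("pics/scene4.png",cv2.resize(p["color"][150:270,330:490],(800,600),interpolation=2))
```

```text
[482.71509656  64.04079904 235.79878213] [ 0.39805827 -0.18384921 -0.64774523]
{'balance': [([483.6, 67.1, -2.5], 0.84)], 'blue_vial': [([480.7, 63.4, 23.5], 0.59)]}
```

View pics/scene4.png

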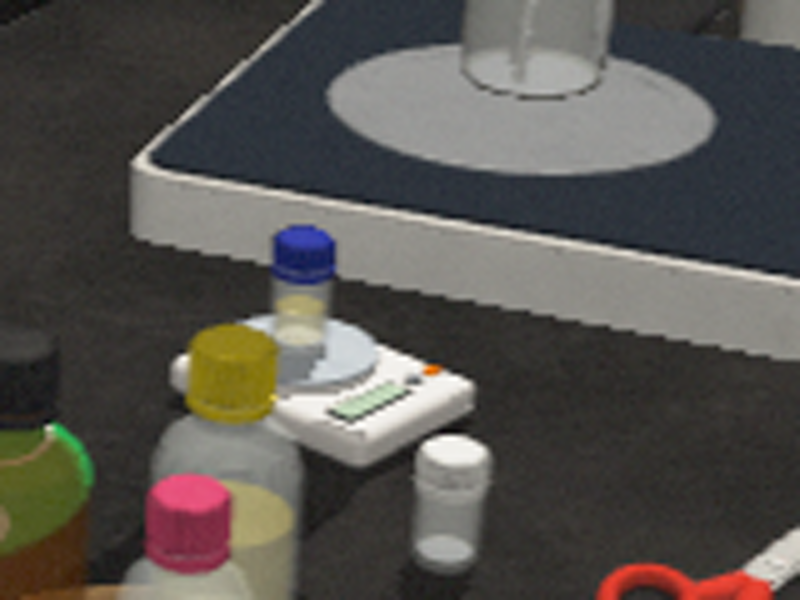

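The vial stands upright near the pan's centre (crop pixel 303,290). Next come the bottles, pink first.

{"op": "drive_tool", "data": {
  "rows": [
    [[-0.0743,-0.2357,0,0,0,0,0.65],[-0.0743,-0.2357,0,0,0,0,0.65],[-0.0743,-0.2357,0,0,0,0,0.65],[-0.0743,-0.2357,0,0,0,0,0.65],[-0.0743,-0.2357,0,0,0,0,0.65]]
  ]
}}

```text
t: 27.92
eef_pos: [388.9, 360.2, 232.2]
tcp_rot: [3.14, 0.001, 0.0]
ft_force: [0.2, -0.1, -0.1]
opening: 0.652
grip_force: 0.0
```

{"op": "drive_tool", "data": {
  "rows": [
    [[0,0,0,0,0,0,0.65],[0,0,0,0,0,0,0.65],[0,0,0,0,0,0,0.65]]
  ]
}}

```text
t: 28.3
eef_pos: [390.7, 357.5, 232.8]
tcp_rot: [3.141, 0.001, -0.002]
ft_force: [0.3, 0.6, 0.3]
opening: 0.647
grip_force: 0.0
```

{"op": "drive_tool", "data": {
  "rows": [
    [[-0.002,-0.003,0.14,0,0,0,0.65],[0,0,0.14,0,0,0,0.65],[0,0,0.14,0,0,0,0.65],[0,0,0.09,0,0,0,0.65],[0,0,0,0,0,0,0.65]]
  ]
}}

```text
t: 28.92
eef_pos: [389.8, 358.0, 104.5]
tcp_rot: [3.14, 0.002, -0.002]
ft_force: [0.4, 0.4, 0.7]
opening: 0.651
grip_force: 0.0
```

{"op": "drive_tool", "data": {
  "rows": [
    [[0,0,0,0,0,0,0.4],[0,0,0,0,0,0,0.3],[0,0,0,0,0,0,0],[0,0,0,0,0,0,0],[0,0,0,0,0,0,0]]
  ]
}}

```text
t: 29.55
eef_pos: [389.9, 359.5, 105.9]
tcp_rot: [-3.141, -0.001, 0.0]
ft_force: [-0.9, -1.6, 4.6]
opening: 0.291
grip_force: 30.0
```

{"op": "drive_tool", "data": {
  "rows": [
    [[0,0,-0.06,0,0,0,0],[0,0,-0.16,0,0,0,0],[0,0,-0.16,0,0,0,0],[0,0,-0.16,0,0,0,0],[0,0,-0.1,0,0,0,0]]
  ]
}}

```text
t: 30.18
eef_pos: [389.7, 359.4, 268.3]
tcp_rot: [-3.14, -0.002, 0.0]
ft_force: [0.2, -0.5, -2.7]
opening: 0.293
grip_force: 30.0
```

{"op": "drive_tool", "data": {
  "rows": [
    [[0.136,0.082,0,0,0,0,0],[0.136,0.082,0,0,0,0,0],[0.136,0.082,0,0,0,0,0],[0.136,0.082,0,0,0,0,0],[0.136,0.082,0,0,0,0,0]]
  ]
}}

```text
t: 30.8
eef_pos: [560.5, 256.1, 266.4]
tcp_rot: [3.142, 0.0, 0.0]
ft_force: [0.4, -0.1, -1.4]
opening: 0.294
grip_force: 30.0
```

{"op": "drive_tool", "data": {
  "rows": [
    [[0,0,0.16,0,0,0,0],[0,0,0.16,0,0,0,0],[0,0,0.16,0,0,0,0],[0,0,0.08,0,0,0,0],[0,0,0.03,0,0,0,0]]
  ]
}}

```text
t: 31.42
eef_pos: [559.4, 256.8, 117.5]
tcp_rot: [3.141, 0.002, 0.0]
ft_force: [0.3, 0.2, -1.7]
opening: 0.292
grip_force: 30.0
```

{"op": "drive_tool", "data": {
  "rows": [
    [[0,0,0.026,0,0,0,0],[0,0,0.012,0,0,0,0],[0,0,0.008,0,0,0,0],[0,0,0,0,0,0,0],[0,0,0,0,0,0,0]]
  ]
}}

```text
t: 32.05
eef_pos: [559.9, 256.9, 106.9]
tcp_rot: [-3.142, -0.0, 0.0]
ft_force: [0.2, -0.6, -2.1]
opening: 0.298
grip_force: 30.0
```

{"op": "drive_tool", "data": {
  "rows": [
    [[0,0,0.004,0,0,0,0],[0,0,0.002,0,0,0,0],[0,0,0,0,0,0,0],[0,0,0,0,0,0,0.4],[0,0,0,0,0,0,0.65]]
  ]
}}

```text
t: 32.67
eef_pos: [559.8, 256.9, 105.1]
tcp_rot: [3.142, -0.0, 0.0]
ft_force: [-0.1, -0.3, -1.5]
opening: 0.451
grip_force: 0.0
```

{"op": "drive_tool", "data": {
  "rows": [
    [[0,0,0,0,0,0,0.65],[0,0,0,0,0,0,0.65],[0,0,-0.1,0,0,0,0.65],[0,0,-0.2,0,0,0,0.65],[0,0,-0.2,0,0,0,0.65]]
  ]
}}

```text
t: 33.3
eef_pos: [559.6, 256.8, 231.3]
tcp_rot: [3.141, 0.001, -0.0]
ft_force: [0.9, -0.5, 0.7]
opening: 0.649
grip_force: 0.0
```

{"op": "drive_tool", "data": {
  "rows": [
    [[-0.145,-0.0207,0,0,0,0,0.65],[-0.145,-0.0207,0,0,0,0,0.65],[-0.145,-0.0207,0,0,0,0,0.65],[-0.145,-0.0207,0,0,0,0,0.65],[0,0,0,0,0,0,0.65]]
  ]
}}

```text
t: 33.92
eef_pos: [413.0, 277.8, 230.5]
tcp_rot: [3.142, 0.0, 0.002]
ft_force: [1.0, 0.5, 1.2]
opening: 0.654
grip_force: 0.0
```

{"op": "drive_tool", "data": {
  "rows": [
    [[0,0,0.14,0,0,0,0.65],[0,0,0.14,0,0,0,0.65],[0,0,0.12,0,0,0,0.65],[0,0,0.056,0,0,0,0.65],[0,0,0,0,0,0,0.65]]
  ]
}}

```text
t: 34.55
eef_pos: [415.1, 277.5, 115.6]
tcp_rot: [3.141, 0.001, -0.0]
ft_force: [0.2, 0.0, 0.6]
opening: 0.651
grip_force: 0.0
```

{"op": "drive_tool", "data": {
  "rows": [
    [[0,0,0,0,0,0,0.4],[0,0,0,0,0,0,0.3],[0,0,0,0,0,0,0],[0,0,0,0,0,0,0],[0,0,0,0,0,0,0]]
  ]
}}

```text
t: 35.17
eef_pos: [414.9, 277.7, 116.5]
tcp_rot: [-3.141, -0.001, 0.0]
ft_force: [-0.9, -0.3, 6.3]
opening: 0.338
grip_force: 30.0
```

{"op": "drive_tool", "data": {
  "rows": [
    [[0,0,-0.06,0,0,0,0],[0,0,-0.16,0,0,0,0],[0,0,-0.16,0,0,0,0],[0,0,-0.16,0,0,0,0],[0,0,-0.1,0,0,0,0]]
  ]
}}

```text
t: 35.8
eef_pos: [414.7, 277.6, 278.7]
tcp_rot: [-3.141, -0.002, 0.0]
ft_force: [0.7, -0.5, -2.0]
opening: 0.336
grip_force: 30.0
```

{"op": "drive_tool", "data": {
  "rows": [
    [[0.136,0.082,0,0,0,0,0],[0.136,0.082,0,0,0,0,0],[0.136,0.082,0,0,0,0,0],[0.136,0.082,0,0,0,0,0],[0.136,0.082,0,0,0,0,0]]
  ]
}}

```text
t: 36.42
eef_pos: [585.5, 174.3, 276.8]
tcp_rot: [3.142, 0.0, -0.0]
ft_force: [0.7, -0.0, -2.6]
opening: 0.335
grip_force: 30.0
```

{"op": "drive_tool", "data": {
  "rows": [
    [[0,0,0.16,0,0,0,0],[0,0,0.16,0,0,0,0],[0,0,0.16,0,0,0,0],[0,0,0.08,0,0,0,0],[0,0,0.03,0,0,0,0]]
  ]
}}

```text
t: 37.05
eef_pos: [584.4, 175.0, 128.0]
tcp_rot: [3.141, 0.002, 0.0]
ft_force: [0.4, -0.2, -1.9]
opening: 0.334
grip_force: 30.0
```

{"op": "drive_tool", "data": {
  "rows": [
    [[0,0,0.026,0,0,0,0],[0,0,0.012,0,0,0,0],[0,0,0.008,0,0,0,0],[0,0,0,0,0,0,0],[0,0,0,0,0,0,0]]
  ]
}}

```text
t: 37.67
eef_pos: [584.9, 175.1, 117.4]
tcp_rot: [3.142, -0.0, 0.0]
ft_force: [-0.6, -0.6, -1.8]
opening: 0.335
grip_force: 30.0
```

{"op": "drive_tool", "data": {
  "rows": [
    [[0,0,0.004,0,0,0,0],[0,0,0.003,0,0,0,0],[0,0,0,0,0,0,0],[0,0,0,0,0,0,0.4],[0,0,0,0,0,0,0.65]]
  ]
}}

```text
t: 38.3
eef_pos: [584.8, 175.1, 115.4]
tcp_rot: [3.142, -0.0, 0.0]
ft_force: [0.0, 0.1, -0.5]
opening: 0.455
grip_force: 0.0
```

{"op": "drive_tool", "data": {
  "rows": [
    [[0,0,0,0,0,0,0.65],[0,0,0,0,0,0,0.65],[0,0,-0.1,0,0,0,0.65],[0,0,-0.2,0,0,0,0.65],[0,0,-0.2,0,0,0,0.65]]
  ]
}}

```text
t: 38.92
eef_pos: [584.6, 175.1, 241.5]
tcp_rot: [3.141, 0.001, -0.0]
ft_force: [0.3, -0.3, -0.1]
opening: 0.652
grip_force: 0.0
```

{"op": "drive_tool", "data": {
  "rows": [
    [[-0.1158,-0.1661,0,0,0,0,0.65],[-0.1158,-0.1661,0,0,0,0,0.65],[-0.1158,-0.1661,0,0,0,0,0.65],[-0.1158,-0.1661,0,0,0,0,0.65],[0,0,0,0,0,0,0.65]]
  ]
}}

```text
t: 39.55
eef_pos: [467.1, 343.4, 240.4]
tcp_rot: [-3.141, 0.0, 0.004]
ft_force: [-0.2, -0.1, 0.2]
opening: 0.649
grip_force: 0.0
```

{"op": "drive_tool", "data": {
  "rows": [
    [[0,0,0.14,0,0,0,0.65],[0,0,0.14,0,0,0,0.65],[0,0,0.12,0,0,0,0.65],[0,0,0.064,0,0,0,0.65],[0,0,0,0,0,0,0.65]]
  ]
}}

```text
t: 40.17
eef_pos: [469.1, 340.7, 123.7]
tcp_rot: [3.141, 0.001, -0.0]
ft_force: [0.2, -0.0, 0.3]
opening: 0.654
grip_force: 0.0
```

{"op": "drive_tool", "data": {
  "rows": [
    [[0,0,0,0,0,0,0.4],[0,0,0,0,0,0,0.3],[0,0,0,0,0,0,0],[0,0,0,0,0,0,0],[0,0,0,0,0,0,0]]
  ]
}}

```text
t: 40.8
eef_pos: [469.1, 341.2, 124.8]
tcp_rot: [-3.141, -0.001, 0.0]
ft_force: [-0.1, -1.4, 5.4]
opening: 0.332
grip_force: 30.0
```

{"op": "drive_tool", "data": {
  "rows": [
    [[0,0,-0.06,0,0,0,0],[0,0,-0.16,0,0,0,0],[0,0,-0.16,0,0,0,0],[0,0,-0.16,0,0,0,0],[0,0,-0.1,0,0,0,0]]
  ]
}}

```text
t: 41.42
eef_pos: [468.9, 341.2, 287.0]
tcp_rot: [-3.141, -0.002, 0.0]
ft_force: [0.3, -0.2, -2.7]
opening: 0.335
grip_force: 30.0
```

{"op": "drive_tool", "data": {
  "rows": [
    [[0.136,0.082,0,0,0,0,0],[0.136,0.082,0,0,0,0,0],[0.136,0.082,0,0,0,0,0],[0.136,0.082,0,0,0,0,0],[0.136,0.082,0,0,0,0,0]]
  ]
}}

```text
t: 42.05
eef_pos: [639.7, 237.9, 284.9]
tcp_rot: [3.141, 0.0, 0.0]
ft_force: [0.8, 0.0, -2.6]
opening: 0.331
grip_force: 30.0
```

{"op": "drive_tool", "data": {
  "rows": [
    [[0,0,0.16,0,0,0,0],[0,0,0.16,0,0,0,0],[0,0,0.16,0,0,0,0],[0,0,0.08,0,0,0,0],[0,0,0.03,0,0,0,0]]
  ]
}}

```text
t: 42.68
eef_pos: [638.5, 238.6, 136.0]
tcp_rot: [3.141, 0.002, 0.0]
ft_force: [-0.4, 0.6, -1.9]
opening: 0.332
grip_force: 30.0
```

{"op": "drive_tool", "data": {
  "rows": [
    [[0,0,0.026,0,0,0,0],[0,0,0.012,0,0,0,0],[0,0,0.008,0,0,0,0],[0,0,0,0,0,0,0],[0,0,0,0,0,0,0]]
  ]
}}

```text
t: 43.3
eef_pos: [639.1, 238.7, 125.6]
tcp_rot: [3.142, -0.0, 0.0]
ft_force: [-0.7, 0.1, -1.9]
opening: 0.333
grip_force: 30.0
```

Release, rise, and move toward the robot so the view is clear.

{"op": "drive_tool", "data": {
  "rows": [
    [[0,0,0.004,0,0,0,0],[0,0,0.003,0,0,0,0],[0,0,0,0,0,0,0],[0,0,0,0,0,0,0.4],[0,0,0,0,0,0,0.65]]
  ]
}}

```text
t: 43.92
eef_pos: [639.0, 238.7, 123.7]
tcp_rot: [-3.142, -0.0, 0.0]
ft_force: [-0.2, 0.4, -0.1]
opening: 0.453
grip_force: 0.0
```

{"op": "drive_tool", "data": {
  "rows": [
    [[0,0,0,0,0,0,0.65],[0,0,0,0,0,0,0.65],[0,0,-0.1,0,0,0,0.65],[0,0,-0.2,0,0,0,0.65],[0,0,-0.2,0,0,0,0.65]]
  ]
}}

```text
t: 44.55
eef_pos: [638.8, 238.7, 249.7]
tcp_rot: [3.141, 0.001, 0.0]
ft_force: [0.4, 0.3, -0.6]
opening: 0.648
grip_force: 0.0
```

{"op": "drive_tool", "data": {
  "rows": [
    [[0,0,-0.2,0,0,0,0.65],[-0.2,-0.14,0,0,0,0,0.65],[-0.2,-0.14,0,0,0,0,0.65],[-0.2,-0.14,0,0,0,0,0.65],[-0.2,-0.14,0,0,0,0,0.65]]
  ]
}}

```text
t: 45.18
eef_pos: [437.3, 379.5, 298.7]
tcp_rot: [-3.141, -0.0, -0.0]
ft_force: [1.1, 1.1, 0.7]
opening: 0.652
grip_force: 0.0
```

Run:
```python
from h import *
for c in("scene","top"):
    p,o=find(c);im=p["color"]
    for k,v in o.items(): print(k,v)
    if c=="scene": cv2.imwrite("pics/scene5.png",cv2.resize(im[140:320,230:470],(800,600),interpolation=2))
```

```text
pink_bottle [([562.6, 253.8, 6.4], 0.72)]
yellow_bottle [([582.4, 172.3, 5.1], 0.58)]
dark_bottle [([641.6, 236.5, 3.7], 0.98)]
blue_vial [([484.1, 64.0, 24.4], 0.59), ([769.6, 29.2, -3.5], 0.53)]
home_mat [([589.9, 221.9, -2.1], 0.58), ([559.5, 257.8, 7.2], 0.45)]
cork_mat [([422.9, 322.1, 1.1], 0.79)]
balance [([484.8, 63.4, -1.8], 0.72)]
flask [([767.6, 33.2, 1.5], 0.93)]
white_vial [([365.6, 162.6, -0.9], 0.81)]
timer [([676.8, 408.4, 2.0], 0.92)]
pink_bottle [([560.5, 256.2, 5.9], 0.94)]
yellow_bottle [([584.8, 176.7, 7.5], 0.76)]
dark_bottle [([639.7, 243.1, 2.2], 0.73)]
blue_vial [([486.6, 66.7, 21.6], 0.63)]
home_mat [([767.9, 32.2, -3.6], 0.67), ([594.1, 227.7, -1.6], 0.58)]
cork_mat [([422.3, 328.1, 0.5], 0.74)]
balance [([484.4, 63.6, -0.3], 0.65)]
flask [([769.3, 32.5, 0.2], 0.74)]
white_vial [([370.1, 164.0, 2.7], 0.51)]
timer [([675.0, 409.7, -3.7], 0.73)]
```

View pics/scene5.png

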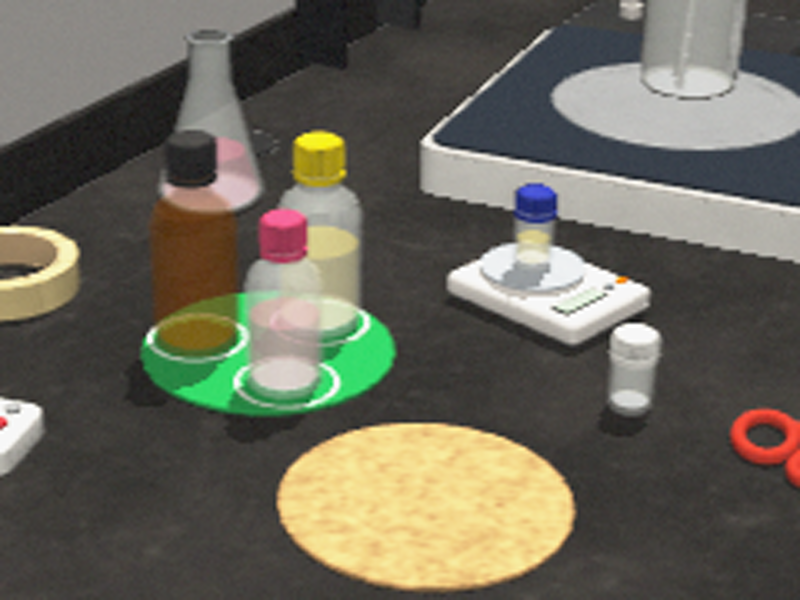

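All three bottles stand inside their rings, and the vial stands mid-pan at (535,262) in the crop. The gripper is clear.

```bash
python3 -c "
from cell import env
print(env.job_done())"
```

```text
the job is handed in; nothing more can be done
None
```

I've handed the job in: all three bottles are back on their rings and the blue-capped vial stands in the middle of the balance pan. The final images showed no displaced bystanders; no judging result was returned.

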